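# Hang up the ear defenders at the assembly bench

## Task

Someone has left the spray can beside the hanger bar, where it is in the way of the ear cups. First put the can upright on the drip tray, then hang the ear defenders by their headband over the bar, a cup on each side, lowering the band onto the bar before you let go rather than dropping it. Leave the mallet where it is.

Things in the scene. Friction and masses are not known exactly. Their poses are not given: they have to be found in the camera images.
- stand: Hanger stand fixed to the bench: square aluminium post (40 mm wide, 171 mm high) on a foot plate 90 x 60 x 8 mm, with one level round steel bar, 20 mm thick, sticking out of the post along the stand's -y. Origin on the bench under the stand's middle; post axis at y = +74 mm. Bar axis 150 mm above the bench, free from y = +54 mm to y = -96 mm, then a black end disc 34 mm across, 8 mm thick.
- bar_top (a point): Point on the upper surface of the hanger bar, half-way along its free length, 160 mm above the bench. Axes as the stand's: y along the bar towards the post (post face 75 mm away, end disc 75 mm the other way), z up.
- defenders: Rigid ear defenders, 138 mm wide, 156 mm high, 0.24 kg, standing on two grey cups under an arched black padded headband. Origin: centre of the underside. x from cup to cup, y across the band (along the bar when hung). Cups 58 mm along y, 78 mm high, |x| 34 to 66 mm. Band pad 34 mm wide in y, 16 mm thick, inner arch radius 58 mm about z = 82 mm, crown from z = 140 to 156 mm.
- band_crown (a point): Underside of the headband at its crown, (0, 0, 140 mm) in the ear defenders' frame: the point that rests on the bar. Axes as the ear defenders'. The band can be pinched here from above across y; fingertips reaching below this point would meet the bar.
- can: Upright spray can, 155 mm high, about 0.2 kg: grey and bare-metal body of 54 mm diameter up to 112 mm, then a white cylindrical cap of 44 mm diameter from 120 to 155 mm. It stands on the bench on the stand's +x side, about 70 mm from the bar's axis. Origin at the centre of its underside, z up. Easily taken by the cap, fingers closing parallel to the bar.
- tray: Empty square steel drip tray fixed on the bench, 160 x 160 mm outside, rim 12 mm high and 4 mm thick, floor about 4 mm thick. Origin at the centre of its underside on the bench, x and y along its sides.
- mallet: Bystander: rubber mallet lying on the far side of the bench, black head of 70 mm diameter, 110 mm long, wooden handle. About 300 mm long along its y (head at +y), 70 mm high. Origin at bench level near its middle.
There are look-alikes about, which are no part of the job. Of the things that look like the defenders, take the one that is farthest from the robot's base at the start.

How it is judged:
On the way, in this order (a step that is already met when the one before it is completed fails the run):
1. the spray can stands upright inside the drip tray, released (x of can in the frame of tray between -0.052 and 0.052 m and y of can in the frame of tray between -0.052 and 0.052 m and height (world z) of can below 0.014 m and angle between can's own z axis and vertical below 0.12 rad and contact force between the fingers and can below 0.1 N and linear speed of can below 0.03 m/s), for 0.2 s.
2. the headband is brought down over the bar while still held: crown within 20 mm of the bar's top, a cup on each side (x of band_crown in the frame of bar_top between -0.035 and 0.035 m and y of band_crown in the frame of bar_top between -0.06 and 0.06 m and z of band_crown in the frame of bar_top between -0.02 and 0.02 m and angle between the y axis of defenders and the y axis of stand, either way round below 0.6 rad and contact force between the fingers and defenders above 0.3 N), for 0.05 s.
At the end, for the whole second after the job is handed in: The can stands upright inside the tray's rim (within 52 mm of its centre along each side). The ear defenders hang at rest on the bar: crown within 30 mm sideways, 60 mm along, 15 mm in height of bar_top; band across the bar within 0.6 rad, upright within 0.35 rad, cups off the bench. Both released (all of step 1 and x of band_crown in the frame of bar_top between -0.03 and 0.03 m and y of band_crown in the frame of bar_top between -0.06 and 0.06 m and z of band_crown in the frame of bar_top between -0.015 and 0.015 m and angle between the y axis of defenders and the y axis of stand, either way round below 0.6 rad and angle between defenders's own z axis and vertical below 0.35 rad and height (world z) of defenders above 0.006 m and contact force between defenders and stand above 0.8 N and contact force between the fingers and defenders below 0.1 N and linear speed of defenders below 0.03 m/s and angular speed of defenders below 0.3 rad/s); the robot touches nothing.
It fails at once if the mallet is shifted more than 50 mm (distance of mallet from where it was at the start of the episode above 0.05 m).
It also fails if it takes over 72 s, if anything falls off the work surface, if the arm or the gripper's body presses on something with over 40 N, if the wrist force passes 120 N, or if a joint passes its speed limit or range.

## Robot

A 7-joint arm with a two-finger parallel gripper is mounted at the origin on the work surface. World frame = base frame: x ahead of the robot, y to its left, z up, the work surface at z = 0. Lengths are in m, angles in rad, forces in N, time in s.
With the tool pointing down it reaches from about 0.4 to 0.75 m from the base axis. Payload 19.5 kg.
Tool frame: the origin (TCP) lies at the very end of the fingers, on their centre line; the grasp point (between the pads) lies 19 mm behind it; z points along the fingers, y is the line along which they close (so a half turn about z gives the same grasp; the last joint's range is limited). The gripper opens to 85 mm and grips with 20 to 120 N. Pads are 22 mm wide; open, the fingers measure 114 mm over their backs; the gripper's body (76 mm by 85 mm) begins 54 mm behind the grasp point. The pads swing forward as they close: fully open they stand 13 mm farther back than shut.
Start: joints at [-1.277, 0.707, -0.028, 1.485, 0.022, 0.951, -0.075], TCP at [0.189, 0.543, 0.231] pointing down, gripper open.
Joint ranges: [-2.71, 2.71], [-0.32, 2.16], [-1.57, 1.52], [0, 2.45], [-1.46, 4.6], [0, 2.02], [-2.83, 2.83]. Speed limits (rad/s): [1.89, 1.89, 2.57, 2.57, 3.01, 3.01, 3.01].

## Interface

Orientations are given as a 3x3 rotation matrix whose columns are the frame's x, y, z axes.
In Python, from cell import * gives the robot as it stands.
- The arm moves only by the tool apply_moves, never from a script. Its arguments are lists of equal length, an entry for each row: "linear": the shift along the tool's x, y, z scaled (see below), a list of three; "angular": the turn, a rotation vector about the tool's x, y, z scaled (see below), a list of three. A call has exactly 10 rows; each row is the pose to reach, as a shift and turn from the pose commanded when the call began, along the tool's axes at that moment; what a row does not reach only later rows make up. The controller multiplies each number of a shift by 0.2 m and each number of a turn by 1.5 rad. A row lasts 1/12 s, in which the tool goes at most 41.7 mm and 7.16 degrees, less where a joint would pass 70% of its speed; a pose out of reach is approached as far as the arm can. A call with a number of a shift or a turn outside -1 to 1 is refused whole. A call with a gripper value outside its range is refused whole. "hand" is the opening, from 0 (shut) to 1 (fully open), set as the call begins (left out, the last holds). The fingers move at their own pace and stop on an object; "squeeze" is the grip in N (left out, the last holds). Time passes only in rows, so rows that repeat a pose let the fingers close, or fill a call up. It gives the time, the measured TCP pose, the force, the opening and the grip force at its end, in the units of the state.
- read_state(): the state, without advancing time (a new reading comes with each control period).
- grab_frame(name): name is "scene" or "top"; returns the picture (480x640x3 uint8, blue, green, red); there is no depth.
- camera_params(name): a dict with "fovy" (degrees; the focal length in pixels is half the picture's height over the tangent of half this angle, whatever the lens; pixels are square), "cx", "cy" (the principal point, pixels), "world_from_camera" (4x4, takes a point from camera to world coordinates). Camera axes: x right, y down, z forward; pixel columns grow to the right and rows downward; lengths in m; the calibration is good to about 2 mm. A picture is of the moment at which its call begins. camera_params takes no time and is no camera call.
- hand_in(): hands the job in; it is judged then, once.
The state is a dict: "time": time; "joints": joint angles; "joint_vel": joint speeds; "joint_efforts": joint torques, N m; "eef_pos": TCP position; "tcp_rot": TCP orientation; "wrist_force": force on the tool from outside, world axes, zero at the start; "torque": the same for the moment, N m; "width": finger opening in m; "grip_force": force on a finger pad.
Only numpy, scipy, OpenCV 4.12 (cv2) and the standard library are available. Lean on these libraries where they do the work, as an engineer would, in place of code of your own. Each camera call takes 0.05 s, during which the arm holds its last target. There are 200 camera calls.

## Working session

There is one attempt and no reset: what is moved stays moved. The work goes in short steps, Python scripts to look and compute and a tool call to move; the robot and the scene stay as the last step left them, time stands still between calls to the robot, and variables do not carry over. Pictures are saved under pics/ and viewed, at most 10 in all, crops included, and the job is handed in when it is done.

Besides the shell and the picture viewer there is one more tool, called after ">>>" as name(argument=value, ...) on one line, values as JSON. apply_moves: Moves the arm, as the interface text tells. Shifts and turns lie within -1 to 1; 1 stands for 0.2 m of shift or 1.5 rad of turn. Its arguments: {"type":"object","properties":{"linear":{"type":"array","items":{"type":"array","items":{"type":"number"}}},"angular":{"type":"array","items":{"type":"array","items":{"type":"number"}}},"hand":{"type":"number"},"squeeze":{"type":"number"}},"required":["linear","angular"]}

```bash
mkdir -p pics; python3 - <<'E'
from cell import *
import cv2
for n in ("scene","top"):
    cv2.imwrite(f"pics/{n}0.png",grab_frame(n)); print(n,camera_params(n))
s=read_state();print(s['eef_pos'],s['tcp_rot'],s['width'],s['time'])
E
```

```text
scene {'fovy': 51.11213851052002, 'cx': 310.2379019928616, 'cy': 244.04584719012033, 'world_from_camera': array([[-0.43173899,  0.76646829, -0.47552897,  1.05141026],
       [ 0.90199716,  0.36592984, -0.2291211 ,  0.2865914 ],
       [-0.00160382, -0.52784629, -0.8493384 ,  1.11692689],
       [ 0.        ,  0.        ,  0.        ,  1.        ]])}
top {'fovy': 42.196775358656225, 'cx': 317.7637217687824, 'cy': 232.97640371799022, 'world_from_camera': array([[ 2.09413058e-02, -9.96607952e-01,  7.95867523e-02,
         3.70805910e-01],
       [-9.99780701e-01, -2.08834186e-02,  1.55971081e-03,
         2.65344763e-02],
       [ 1.07623269e-04, -7.96019614e-02, -9.96826723e-01,
         1.66797740e+00],
       [ 0.00000000e+00,  0.00000000e+00,  0.00000000e+00,
         1.00000000e+00]])}
[0.18939931 0.54269031 0.23091122] [[-9.44135826e-01  3.29556456e-01 -2.89685030e-04]
 [ 3.29556584e-01  9.44135461e-01 -8.30853245e-04]
 [-3.11141818e-07 -8.79905923e-04 -9.99999613e-01]] 0.085412828012894 0.1
```

View pics/scene0.png

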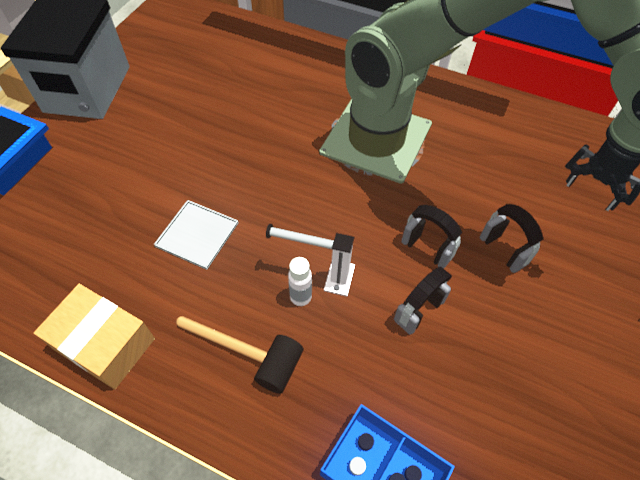

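View pics/top0.png

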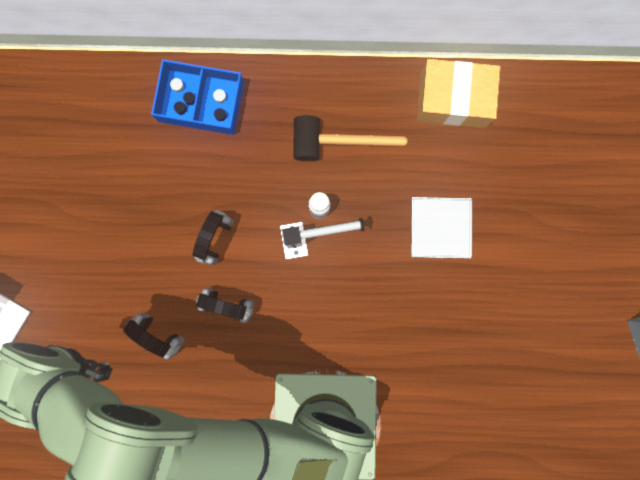

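The scene view shows the can at about (300,280), the bar from (270,231) to (340,243), the tray at (197,234) and three defenders. In the top view the farthest pair appears to be at (213,237), the can cap at (319,202), the bar from (303,234) to (362,226) and the tray at (442,228).

```bash
cat > h.py <<'E'
import numpy as np, cv2
from cell import *
def ray(n,u,v):
    p=camera_params(n);f=240/np.tan(np.radians(p['fovy'])/2);T=p['world_from_camera']
    return T[:3,3],T[:3,:3]@np.array([(u-p['cx'])/f,(v-p['cy'])/f,1])
def at(n,u,v,z):
    o,d=ray(n,u,v);return np.round(o+d*(z-o[2])/d[2],4)
def proj(n,P):
    p=camera_params(n);f=240/np.tan(np.radians(p['fovy'])/2);T=p['world_from_camera']
    c=T[:3,:3].T@(np.array(P)-T[:3,3]);return np.round([p['cx']+f*c[0]/c[2],p['cy']+f*c[1]/c[2]],1)
def crop(src,x,y,w,h,k,out):
    cv2.imwrite(out,cv2.resize(cv2.imread(src)[y:y+h,x:x+w],None,fx=k,fy=k,interpolation=cv2.INTER_CUBIC))
E
python3 - <<'E'
from h import *
a=cv2.imread('pics/top0.png')
A=cv2.resize(a[185:275,180:380],None,fx=4,fy=4,interpolation=cv2.INTER_CUBIC)
b=cv2.imread('pics/scene0.png')
B=cv2.resize(b[215:340,255:455],None,fx=4,fy=4,interpolation=cv2.INTER_CUBIC)[:,:]
cv2.imwrite('pics/c1.png',A);cv2.imwrite('pics/c2.png',B)
for n,u,v,z in [('top',319,202,.155),('scene',299.5,265,.155),('top',442,228,.01),('scene',197,234,.01),('top',213,237,.15),('top',225,305,.15),('top',153,335,.15)]:print(n,u,v,at(n,u,v,z))
E
```

```text
top 319 202 [0.5678 0.0275 0.155 ]
scene 299.5 265 [0.572  0.0292 0.155 ]
top 442 228 [ 0.5235 -0.3029  0.01  ]
scene 197 234 [ 0.5319 -0.2943  0.01  ]
top 213 237 [0.4768 0.285  0.15  ]
top 225 305 [0.3121 0.2502 0.15  ]
top 153 335 [0.2364 0.4218 0.15  ]
```

View pics/c1.png

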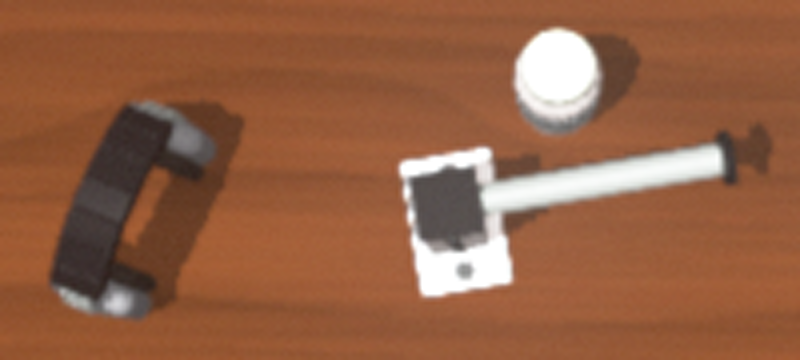

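View pics/c2.png

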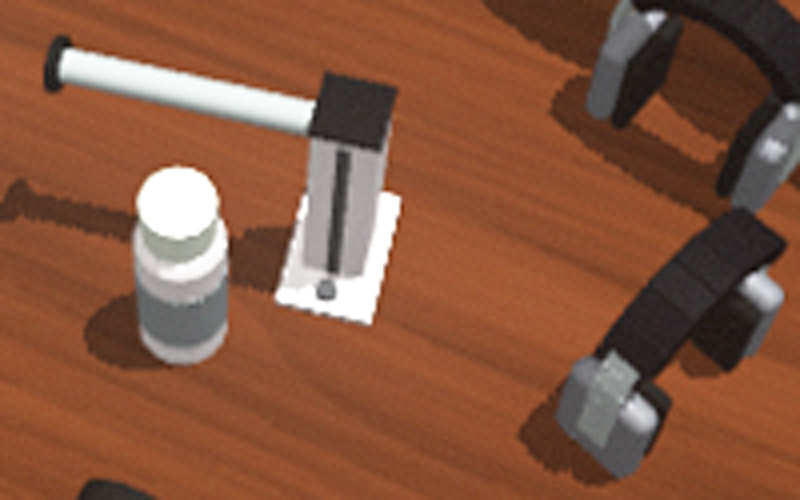

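The crops show the cap centre at top pixel (319.5,201.5), the bar axis from (301.8,234.3) to (362,224.5), the post top at about (292,236), and the far defenders' crown near (205,235). Next I fit the models in both views by overlay.

```bash
python3 - <<'E'
from h import *
pf=at('top',301.75,234.25,.15);de=at('top',362,224.5,.15)
print('bar',pf,de,np.linalg.norm(pf-de),np.arctan2(-(pf-de)[0],(pf-de)[1]))
print('scene bar',at('scene',333.5,244,.15),at('scene',269,231,.15))
print('post',at('top',292,236.4,.171),at('scene',343.5,243,.171))
print('can',at('top',319.5,201.5,.155),at('scene',299.5,265.5,.155))
for s in [(190,201),(238,219),(208,267),(155,244)]:print('tray s',at('scene',*s,.012))
for s in [(411.5,197.5),(472,198),(472.5,258),(411.5,257.5)]:print('tray t',at('top',*s,.012))
# silhouette fit of the defenders' dark band in both views
from scipy.optimize import minimize
from scipy.ndimage import distance_transform_edt as edt
th=np.linspace(0,np.pi,40)
def hull(pts): return pts
masks={}
for n,(x,y,w,h) in {'top':(185,205,60,65),'scene':(390,262,65,75)}.items():
    masks[n]=cv2.imread(f'pics/{n}0.png'),(x,y,w,h)
K=4
def model(n,q):
    x,y,yaw=q;c,s=np.cos(yaw),np.sin(yaw);X,Y,w,h=masks[n][1]
    im=np.zeros((h*K,w*K),np.uint8)
    def P(a,b,z):return (proj(n,(x+c*a-s*b,y+s*a+c*b,z))-[X,Y]+.5)*K
    def fill(pts):cv2.fillConvexPoly(im,cv2.convexHull(np.array(pts,np.float32)).astype(np.int32),255)
    for t0,t1 in zip(th[:-1],th[1:]):
        fill([P(r*np.cos(t),b,.082+r*np.sin(t)) for t in(t0,t1) for r in(.058,.074) for b in(-.017,.017)])
    for sg in(1,-1): fill([P(sg*a,b,z) for a in(.034,.066) for b in(-.029,.029) for z in(0,.078)])
    return im
obs={}
for n,(im,(X,Y,w,h)) in masks.items():
    c=im[Y:Y+h,X:X+w];hsv=cv2.cvtColor(c,cv2.COLOR_BGR2HSV)
    m=((hsv[...,1]<95)).astype(np.uint8)*255
    obs[n]=cv2.resize(m,None,fx=K,fy=K,interpolation=cv2.INTER_LINEAR)>127
def cost(q,ns=('top','scene')):
    return sum(np.logical_xor(model(n,q)>0,obs[n]).sum() for n in ns)
q0=np.r_[at('top',205,235,.156)[:2],-.375]
for ns in (('top','scene'),('top',),('scene',)):
    sx=np.vstack([q0,q0+[.015,0,0],q0+[0,.015,0],q0+[0,0,.15]])
    r=minimize(cost,q0,args=(ns,),method='Nelder-Mead',options=dict(initial_simplex=sx,xatol=3e-4,fatol=5))
    print(ns,r.x,r.fun,[obs[n].sum() for n in ns])
    if len(ns)==2:q=r.x
o=[]
for n,(im,(X,Y,w,h)) in masks.items():
    c=cv2.resize(im[Y:Y+h,X:X+w],None,fx=K,fy=K,interpolation=cv2.INTER_CUBIC)
    for m,col in((model(n,q),(0,255,0)),(obs[n].astype(np.uint8)*255,(0,0,255))):
        cs,_=cv2.findContours(m,cv2.RETR_LIST,cv2.CHAIN_APPROX_NONE);cv2.drawContours(c,cs,-1,col,1)
    o.append(cv2.copyMakeBorder(c,0,300-c.shape[0],0,0,cv2.BORDER_CONSTANT))
cv2.imwrite('pics/fit.png',np.hstack(o))
E
```

```text
bar [0.4881 0.068  0.15  ] [ 0.5151 -0.079   0.15  ] 0.14945902448497383 0.18164883000001206
scene bar [0.4872 0.0733 0.15  ] [ 0.5191 -0.0754  0.15  ]
post [0.4807 0.0909 0.171 ] [0.4875 0.0969 0.171 ]
can [0.569  0.0263 0.155 ] [0.5731 0.0298 0.155 ]
tray s [ 0.4495 -0.3686  0.012 ]
tray s [ 0.4449 -0.22    0.012 ]
tray s [ 0.6053 -0.2147  0.012 ]
tray s [ 0.6061 -0.3749  0.012 ]
tray t [ 0.6038 -0.2203  0.012 ]
tray t [ 0.6058 -0.3826  0.012 ]
tray t [ 0.4448 -0.3841  0.012 ]
tray t [ 0.4428 -0.2218  0.012 ]Traceback (most recent call last):
  File "<stdin>", line 37, in <module>
    res = _minimize_neldermead(fun, x0, args, callback, bounds=bounds,
                               **options)
    fxr = func(xr)
    fx = function(np.copy(x), *(wrapper_args + args))
  File "<stdin>", line 33, in cost
  File "<stdin>", line 33, in <genexpr>
  File "<stdin>", line 24, in model
  File "<stdin>", line 21, in P
  File "h.py", line 9, in proj
    p=camera_params(n);f=240/np.tan(np.radians(p['fovy'])/2);T=p['world_from_camera']
ValueError: time passes only in moves, steps and waits
```

```bash
sed -i 's/^from cell import \*/from cell import *\nimport functools\ncamera_params=functools.lru_cache(camera_params)/; s/return np.round(\[p/return np.array([p/; s/c\[2\]\],1)/c[2]])/' h.py
cat > fit.py <<'E'
from h import *
from scipy.optimize import minimize
th=np.linspace(0,np.pi,25);K=4
def fitdef(img,boxes,q0,out,z0=0,satmax=95):
    def model(n,q):
        x,y,yaw=q;c,s=np.cos(yaw),np.sin(yaw);X,Y,w,h=boxes[n]
        im=np.zeros((h*K,w*K),np.uint8)
        def P(a,b,z):return (proj(n,(x+c*a-s*b,y+s*a+c*b,z+z0))-[X,Y]+.5)*K
        def fill(pts):cv2.fillConvexPoly(im,cv2.convexHull(np.array(pts,np.float32)).astype(np.int32),255)
        for t0,t1 in zip(th[:-1],th[1:]):
            fill([P(r*np.cos(t),b,.082+r*np.sin(t)) for t in(t0,t1) for r in(.058,.074) for b in(-.017,.017)])
        for sg in(1,-1): fill([P(sg*a,b,z) for a in(.034,.066) for b in(-.029,.029) for z in(0,.078)])
        return im
    obs={}
    for n,(X,Y,w,h) in boxes.items():
        hsv=cv2.cvtColor(img[n][Y:Y+h,X:X+w],cv2.COLOR_BGR2HSV)
        obs[n]=cv2.resize((hsv[...,1]<satmax).astype(np.uint8)*255,None,fx=K,fy=K)>127
    cost=lambda q,ns:sum(np.logical_xor(model(n,q)>0,obs[n]).sum() for n in ns)
    for ns in (('top',),('scene',),('top','scene')):
        sx=np.vstack([q0,q0+[.015,0,0],q0+[0,.015,0],q0+[0,0,.15]])
        r=minimize(cost,q0,args=(ns,),method='Nelder-Mead',options=dict(initial_simplex=sx,xatol=3e-4,fatol=5))
        print(ns,r.x.round(4),r.fun,[obs[n].sum() for n in ns])
    o=[]
    for n,(X,Y,w,h) in boxes.items():
        c=cv2.resize(img[n][Y:Y+h,X:X+w],None,fx=K,fy=K,interpolation=cv2.INTER_CUBIC)
        for m,col in((model(n,r.x),(0,255,0)),(obs[n].astype(np.uint8)*255,(0,0,255))):
            cs,_=cv2.findContours(m,cv2.RETR_LIST,cv2.CHAIN_APPROX_NONE);cv2.drawContours(c,cs,-1,col,1)
        o.append(cv2.copyMakeBorder(c,0,400-c.shape[0],0,0,cv2.BORDER_CONSTANT))
    cv2.imwrite(out,np.hstack(o));return r.x
E
python3 - <<'E'
from fit import *
fitdef({n:cv2.imread(f'pics/{n}0.png') for n in('top','scene')},{'top':(185,205,60,65),'scene':(390,262,65,75)},np.r_[at('top',205,235,.156)[:2],-.375],'pics/fit.png')
E
```

```text
('top',) [ 0.4827  0.3021 -0.3906] 4036.0 [np.int64(15540)]
('scene',) [ 0.4811  0.3041 -0.3371] 5459.0 [np.int64(27142)]
('top', 'scene') [ 0.482   0.3036 -0.335 ] 9665.0 [np.int64(15540), np.int64(27142)]
```

View pics/fit.png

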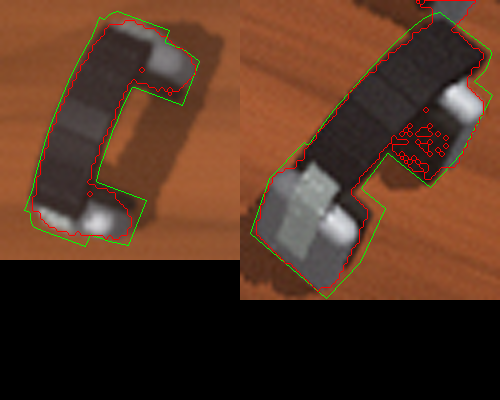

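The fit matches both views, giving the defenders at (0.482, 0.303) with yaw about -0.36. The can is at about (0.571, 0.028), the tray centre at (0.526, -0.300), and the bar yaw is about 0.19. Next I work out the moves to the can.

```bash
cat > go.py <<'E'
import sys,numpy as np
from cell import *
from scipy.spatial.transform import Rotation as R
# args: x y z angle_of_tool_y ; prints full shift/turn in tool axes (units), from current measured pose
x,y,z,a=map(float,sys.argv[1:5]);s=read_state();M=np.array(s['tcp_rot'])
ya=np.array([np.cos(a),np.sin(a),0]);za=np.array([0,0,-1.]);G=np.c_[np.cross(ya,za),ya,za]
print('lin',(M.T@(np.array([x,y,z])-s['eef_pos'])/.2).round(3),'ang',(R.from_matrix(M.T@G).as_rotvec()/1.5).round(3))
print('t',s['time'],np.round(s['eef_pos'],4),np.round(s['joints'],2),'w',s['width'],'g',s['grip_force'],'F',np.round(s['wrist_force'],1))
E
python3 go.py .571 .028 .24 1.76
```

```text
lin [-2.65  -1.801 -0.044] ang [-0.001 -0.    -0.35 ]
t 0.1 [0.1894 0.5427 0.2309] [-1.28  0.71 -0.03  1.48  0.02  0.95 -0.08] w 0.085412828012894 g 0.0 F [-0.1 -0.5  0.3]
```

>>> apply_moves(linear=[[-0.1,-0.07,0],[-0.2,-0.13,0],[-0.3,-0.2,0],[-0.42,-0.28,0],[-0.54,-0.36,0],[-0.66,-0.44,0],[-0.78,-0.52,0],[-0.88,-0.6,0],[-0.95,-0.65,0],[-1,-0.68,0]], angular=[[0,0,0],[0,0,0],[0,0,0],[0,0,0],[0,0,0],[0,0,0],[0,0,0],[0,0,0],[0,0,0],[0,0,0]], hand=1)

```text
time: 0.93
eef_pos: [0.3345, 0.3467, 0.2313]
tcp_rot: [[-0.944, 0.331, 0.0], [0.331, 0.944, -0.001], [-0.0, -0.001, -1.0]]
wrist_force: [0.8, 0.4, -0.5]
width: 0.0853
grip_force: 0.0
```

>>> apply_moves(linear=[[-0.1,-0.07,0],[-0.2,-0.13,0],[-0.3,-0.2,0],[-0.42,-0.28,0],[-0.54,-0.36,0],[-0.66,-0.44,0],[-0.78,-0.52,0],[-0.88,-0.6,0],[-0.95,-0.65,0],[-1,-0.68,0]], angular=[[0,0,0],[0,0,0],[0,0,0],[0,0,0],[0,0,0],[0,0,0],[0,0,0],[0,0,0],[0,0,0],[0,0,0]])

```text
time: 1.77
eef_pos: [0.4783, 0.1523, 0.2311]
tcp_rot: [[-0.943, 0.331, -0.0], [0.331, 0.943, -0.001], [0.0, -0.001, -1.0]]
wrist_force: [0.4, -0.1, 0.1]
width: 0.085
grip_force: 0.0
```

```bash
python3 go.py .571 .028 .21 1.76
```

```text
lin [-0.644 -0.433  0.106] ang [-0.001 -0.    -0.351]
t 1.7667 [0.4783 0.1523 0.2311] [-0.31  0.6  -0.11  1.74  0.09  0.8   0.77] w 0.08504579955635766 g 0.0 F [ 0.4 -0.1  0.1]
```

>>> apply_moves(linear=[[-0.08,-0.05,0],[-0.16,-0.11,0],[-0.25,-0.17,0],[-0.34,-0.23,0.02],[-0.43,-0.29,0.04],[-0.52,-0.35,0.06],[-0.58,-0.39,0.08],[-0.62,-0.42,0.1],[-0.64,-0.43,0.11],[-0.64,-0.43,0.11]], angular=[[0,0,-0.05],[0,0,-0.1],[0,0,-0.15],[0,0,-0.2],[0,0,-0.25],[0,0,-0.3],[0,0,-0.33],[0,0,-0.35],[0,0,-0.35],[0,0,-0.35]])

```text
time: 2.6
eef_pos: [0.5701, 0.0307, 0.2087]
tcp_rot: [[-0.982, -0.186, -0.001], [-0.186, 0.982, -0.0], [0.001, 0.0, -1.0]]
wrist_force: [0.5, 0.3, 0.0]
width: 0.0852
grip_force: 0.0
```

```bash
python3 go.py .571 .028 .125 1.76; python3 - <<'E'
from h import *
o=[]
a=grab_frame('top')[180:280,270:400];b=grab_frame('scene')[200:330,240:400]
cv2.imwrite('pics/g1.png',np.hstack([cv2.resize(a,(400,308)),cv2.resize(b,(380,308))]))
E
```

```text
lin [-0.002 -0.014  0.418] ang [ 0.    -0.001 -0.001]
t 2.6 [0.5701 0.0307 0.2087] [ 0.03  0.74 -0.28  1.53  0.24  0.91  1.43] w 0.08520536624113219 g 0.0 F [0.5 0.3 0. ]
```

View pics/g1.png

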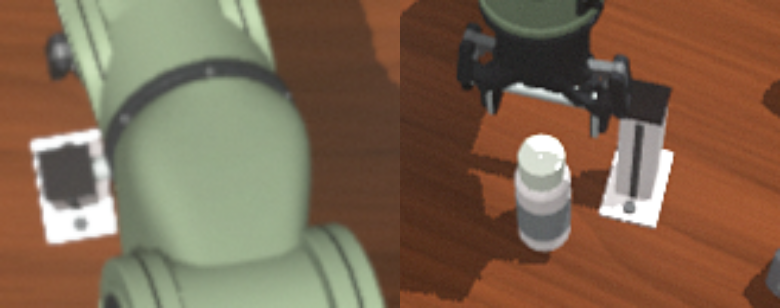

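The gripper sits centred above the cap and clear of the post, so I descend and grip.

>>> apply_moves(linear=[[0,0,0.06],[0,-0.01,0.13],[0,-0.01,0.2],[0,-0.01,0.27],[0,-0.01,0.33],[0,-0.01,0.38],[0,-0.01,0.41],[0,-0.01,0.42],[0,-0.01,0.42],[0,-0.01,0.42]], angular=[[0,0,0],[0,0,0],[0,0,0],[0,0,0],[0,0,0],[0,0,0],[0,0,0],[0,0,0],[0,0,0],[0,0,0]])

```text
time: 3.53
eef_pos: [0.5706, 0.0291, 0.1258]
tcp_rot: [[-0.982, -0.188, 0.001], [-0.188, 0.982, -0.0], [-0.001, -0.0, -1.0]]
wrist_force: [0.4, 0.4, 0.9]
width: 0.0853
grip_force: 0.0
```

>>> apply_moves(linear=[[0,0,0],[0,0,0],[0,0,0],[0,0,0],[0,0,0],[0,0,0],[0,0,0],[0,0,0],[0,0,0],[0,0,0]], angular=[[0,0,0],[0,0,0],[0,0,0],[0,0,0],[0,0,0],[0,0,0],[0,0,0],[0,0,0],[0,0,0],[0,0,0]], hand=0, squeeze=30)

```text
time: 4.37
eef_pos: [0.5707, 0.0287, 0.1257]
tcp_rot: [[-0.982, -0.188, 0.001], [-0.188, 0.982, -0.0], [-0.001, -0.0, -1.0]]
wrist_force: [0.2, -1.1, 5.4]
width: 0.0435
grip_force: 30.1
```

```bash
python3 go.py .58 .028 .185 1.76;python3 go.py .58 -.15 .185 1.76
```

```text
lin [-0.045 -0.012 -0.297] ang [-0.  0. -0.]
t 4.3667 [0.5707 0.0287 0.1257] [ 0.02  0.85 -0.25  1.62  0.29  0.71  1.39] w 0.043495621774539646 g 30.05509704351425 F [ 0.2 -1.1  5.4]
lin [ 0.122 -0.887 -0.296] ang [-0.  0. -0.]
t 4.3667 [0.5707 0.0287 0.1257] [ 0.02  0.85 -0.25  1.62  0.29  0.71  1.39] w 0.043495621774539646 g 30.05509704351425 F [ 0.2 -1.1  5.4]
```

The cap is gripped at 43.5 mm. Now I lift it and carry it around the end of the bar.

>>> apply_moves(linear=[[-0.01,0,-0.08],[-0.03,0,-0.18],[-0.04,-0.01,-0.27],[-0.04,-0.08,-0.3],[-0.03,-0.18,-0.3],[0,-0.32,-0.3],[0.03,-0.46,-0.3],[0.06,-0.6,-0.3],[0.09,-0.74,-0.3],[0.12,-0.87,-0.3]], angular=[[0,0,0],[0,0,0],[0,0,0],[0,0,0],[0,0,0],[0,0,0],[0,0,0],[0,0,0],[0,0,0],[0,0,0]])

```text
time: 5.2
eef_pos: [0.5791, -0.1482, 0.1851]
tcp_rot: [[-0.982, -0.188, -0.001], [-0.188, 0.982, -0.0], [0.001, -0.0, -1.0]]
wrist_force: [0.2, 0.2, -3.8]
width: 0.0433
grip_force: 31.6
```

```bash
python3 go.py .526 -.30 .16 1.3
```

```text
lin [ 0.403 -0.695  0.126] ang [-0.    -0.     0.306]
t 5.2 [ 0.5791 -0.1482  0.1851] [ 0.35  0.81 -0.31  1.45  0.28  0.93  1.72] w 0.04327701409375415 g 31.56797468662262 F [ 0.2  0.2 -3.8]
```

>>> apply_moves(linear=[[0.05,-0.09,0],[0.1,-0.18,0],[0.15,-0.27,0],[0.2,-0.36,0],[0.26,-0.45,0.02],[0.31,-0.54,0.04],[0.35,-0.61,0.07],[0.38,-0.66,0.1],[0.4,-0.69,0.12],[0.4,-0.7,0.13]], angular=[[0,0,0.03],[0,0,0.07],[0,0,0.11],[0,0,0.15],[0,0,0.19],[0,0,0.23],[0,0,0.27],[0,0,0.29],[0,0,0.31],[0,0,0.31]])

```text
time: 6.03
eef_pos: [0.5266, -0.2997, 0.1585]
tcp_rot: [[-0.962, 0.275, -0.001], [0.275, 0.962, 0.0], [0.001, -0.0, -1.0]]
wrist_force: [-0.1, 0.2, -2.3]
width: 0.0432
grip_force: 31.6
```

```bash
python3 go.py .526 -.30 .131 1.3
```

```text
lin [ 0.002 -0.002  0.137] ang [-0.    -0.001 -0.005]
t 6.0333 [ 0.5266 -0.2997  0.1585] [ 0.56  0.84 -0.2   1.45  0.19  0.87  1.59] w 0.043247200916206346 g 31.646239757537842 F [-0.1  0.2 -2.3]
```

Lower the can to the floor, release it and rise.

>>> apply_moves(linear=[[0,0,0.02],[0,0,0.04],[0,0,0.06],[0,0,0.08],[0,0,0.1],[0,0,0.115],[0,0,0.13],[0,0,0.14],[0,0,0.14],[0,0,0.14]], angular=[[0,0,0],[0,0,0],[0,0,0],[0,0,0],[0,0,0],[0,0,0],[0,0,0],[0,0,0],[0,0,0],[0,0,0]])

```text
time: 6.87
eef_pos: [0.5273, -0.2991, 0.1314]
tcp_rot: [[-0.962, 0.272, 0.0], [0.272, 0.962, -0.0], [-0.0, -0.0, -1.0]]
wrist_force: [0.1, 0.1, -1.8]
width: 0.0429
grip_force: 31.7
```

>>> apply_moves(linear=[[0,0,0],[0,0,0],[0,0,0],[0,0,0],[0,0,0],[0,0,0],[0,0,0],[0,0,0],[0,0,0],[0,0,0]], angular=[[0,0,0],[0,0,0],[0,0,0],[0,0,0],[0,0,0],[0,0,0],[0,0,0],[0,0,0],[0,0,0],[0,0,0]], hand=1)

```text
time: 7.7
eef_pos: [0.5273, -0.299, 0.1313]
tcp_rot: [[-0.962, 0.272, -0.0], [0.272, 0.962, -0.0], [0.0, -0.0, -1.0]]
wrist_force: [0.7, -0.5, 0.1]
width: 0.0857
grip_force: 0.0
```

>>> apply_moves(linear=[[0,0,-0.05],[0,0,-0.12],[0,0,-0.2],[0,0,-0.3],[0,0,-0.4],[0,0,-0.5],[0,0,-0.6],[0,0,-0.66],[0,0,-0.7],[0,0,-0.7]], angular=[[0,0,0],[0,0,0],[0,0,0],[0,0,0],[0,0,0],[0,0,0],[0,0,0],[0,0,0],[0,0,0],[0,0,0]])

```text
time: 8.53
eef_pos: [0.5276, -0.2992, 0.2731]
tcp_rot: [[-0.962, 0.272, 0.002], [0.272, 0.962, -0.001], [-0.002, -0.001, -1.0]]
wrist_force: [-0.2, -0.3, -0.6]
width: 0.0858
grip_force: 0.0
```

```bash
python3 go.py .482 .303 .27 1.21
```

```text
lin [1.04  2.835 0.012] ang [-0.     0.002  0.057]
t 8.5333 [ 0.5276 -0.2992  0.2731] [ 0.56  0.72 -0.22  1.29  0.16  1.15  1.63] w 0.08579853551590312 g 0.0 F [-0.2 -0.3 -0.6]
```

>>> apply_moves(linear=[[0.02,0.06,0],[0.05,0.15,0],[0.09,0.25,0],[0.13,0.36,0],[0.17,0.47,0],[0.21,0.58,0],[0.25,0.69,0],[0.29,0.8,0],[0.32,0.88,0],[0.34,0.94,0]], angular=[[0,0,0],[0,0,0],[0,0,0],[0,0,0],[0,0,0],[0,0,0],[0,0,0],[0,0,0],[0,0,0],[0,0,0]])

```text
time: 9.37
eef_pos: [0.5126, -0.0979, 0.2709]
tcp_rot: [[-0.963, 0.271, -0.001], [0.271, 0.963, 0.0], [0.001, 0.0, -1.0]]
wrist_force: [0.7, 0.4, -0.5]
width: 0.0855
grip_force: 0.0
```

>>> apply_moves(linear=[[0.03,0.09,0],[0.06,0.18,0],[0.1,0.28,0],[0.13,0.38,0],[0.17,0.48,0],[0.21,0.58,0],[0.25,0.69,0],[0.29,0.8,0],[0.32,0.88,0],[0.34,0.94,0]], angular=[[0,0,0],[0,0,0],[0,0,0],[0,0,0],[0,0,0],[0,0,0],[0,0,0],[0,0,0],[0,0,0],[0,0,0]])

```text
time: 10.2
eef_pos: [0.4984, 0.1013, 0.2709]
tcp_rot: [[-0.963, 0.271, -0.001], [0.271, 0.963, 0.0], [0.001, -0.0, -1.0]]
wrist_force: [0.4, 0.9, -0.2]
width: 0.0854
grip_force: 0.0
```

```bash
python3 go.py .482 .303 .225 1.21
```

```text
lin [0.352 0.948 0.23 ] ang [-0.    -0.001  0.057]
t 10.2 [0.4984 0.1013 0.2709] [-0.15  0.56 -0.19  1.65  0.13  0.94  0.9 ] w 0.08536320649933353 g 0.0 F [ 0.4  0.9 -0.2]
```

>>> apply_moves(linear=[[0.03,0.09,0],[0.07,0.19,0],[0.11,0.3,0.02],[0.15,0.41,0.05],[0.19,0.52,0.08],[0.24,0.63,0.12],[0.28,0.74,0.16],[0.31,0.84,0.2],[0.34,0.91,0.22],[0.35,0.95,0.23]], angular=[[0,0,0.01],[0,0,0.02],[0,0,0.03],[0,0,0.04],[0,0,0.05],[0,0,0.06],[0,0,0.06],[0,0,0.06],[0,0,0.06],[0,0,0.06]])

```text
time: 11.03
eef_pos: [0.4824, 0.3033, 0.2241]
tcp_rot: [[-0.934, 0.356, -0.002], [0.356, 0.934, -0.0], [0.001, -0.001, -1.0]]
wrist_force: [0.2, -0.7, -0.3]
width: 0.0855
grip_force: 0.0
```

```bash
python3 go.py .482 .303 .144 1.21; python3 - <<'E'
from h import *
t=grab_frame('top');s=grab_frame('scene');cv2.imwrite('pics/top1.png',t);cv2.imwrite('pics/scene1.png',s)
a=t[180:270,360:490];b=s[190:320,240:480]
a=np.vstack([cv2.resize(t[180:270,400:490],(300,300)),cv2.resize(t[200:270,180:250],(300,300))])
cv2.imwrite('pics/g2.png',np.hstack([a,cv2.copyMakeBorder(cv2.resize(s[200:340,360:480],(480,560)),0,40,0,0,0)]))
E
```

```text
lin [ 0.001 -0.001  0.4  ] ang [-0.001 -0.001 -0.002]
t 11.0333 [0.4824 0.3033 0.2241] [-0.55  0.71 -0.14  1.51  0.11  0.93  0.49] w 0.08552781196724628 g 0.0 F [ 0.2 -0.7 -0.3]
```

View pics/g2.png

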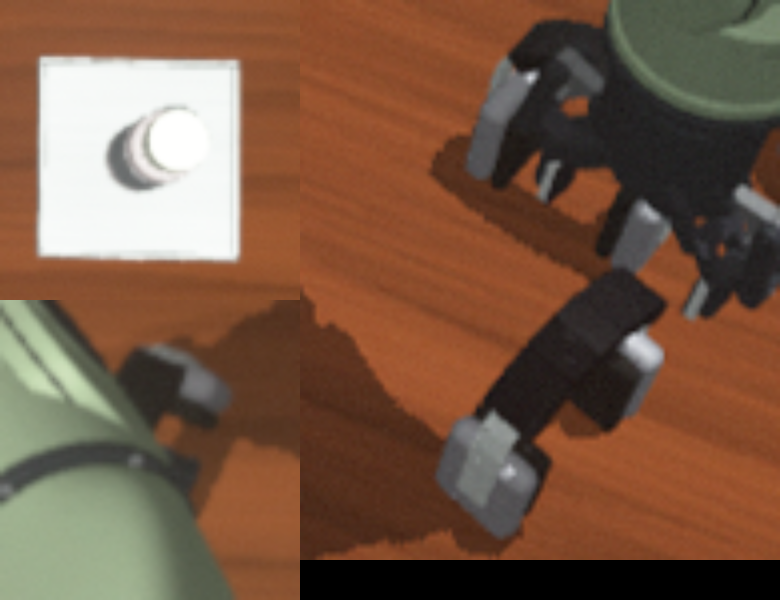

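The can stands upright in the tray near its centre, and the open fingers straddle the headband of the far defenders. I descend and pinch the crown.

>>> apply_moves(linear=[[0,0,0.05],[0,0,0.11],[0,0,0.17],[0,0,0.23],[0,0,0.29],[0,0,0.34],[0,0,0.38],[0,0,0.405],[0,0,0.415],[0,0,0.415]], angular=[[0,0,0],[0,0,0],[0,0,0],[0,0,0],[0,0,0],[0,0,0],[0,0,0],[0,0,0],[0,0,0],[0,0,0]])

```text
time: 11.97
eef_pos: [0.4833, 0.3014, 0.1422]
tcp_rot: [[-0.934, 0.358, -0.0], [0.358, 0.934, -0.0], [0.0, -0.0, -1.0]]
wrist_force: [-0.7, -0.5, -0.6]
width: 0.0853
grip_force: 0.0
```

>>> apply_moves(linear=[[0,0,0],[0,0,0],[0,0,0],[0,0,0],[0,0,0],[0,0,0],[0,0,0],[0,0,0],[0,0,0],[0,0,0]], angular=[[0,0,0],[0,0,0],[0,0,0],[0,0,0],[0,0,0],[0,0,0],[0,0,0],[0,0,0],[0,0,0],[0,0,0]], hand=0, squeeze=60)

```text
time: 12.8
eef_pos: [0.4834, 0.3019, 0.1428]
tcp_rot: [[-0.934, 0.358, 0.001], [0.358, 0.934, 0.001], [-0.0, 0.001, -1.0]]
wrist_force: [-0.5, 1.0, 6.0]
width: 0.0327
grip_force: 60.1
```

>>> apply_moves(linear=[[0,0,-0.05],[0,0,-0.12],[0,0,-0.22],[0,0,-0.34],[0,0,-0.46],[0,0,-0.58],[0,0,-0.7],[0,0,-0.8],[0,0,-0.88],[0,0,-0.9]], angular=[[0,0,0],[0,0,0],[0,0,0],[0,0,0],[0,0,0],[0,0,0],[0,0,0],[0,0,0],[0,0,0],[0,0,0]])

```text
time: 13.63
eef_pos: [0.4835, 0.3019, 0.3251]
tcp_rot: [[-0.934, 0.358, 0.003], [0.358, 0.934, 0.002], [-0.002, 0.003, -1.0]]
wrist_force: [0.7, -0.1, -2.6]
width: 0.0324
grip_force: 60.7
```

```bash
python3 go.py .503 -.002 .36 1.755; python3 - <<'E'
from h import *
s=grab_frame('scene');cv2.imwrite('pics/scene2.png',s);cv2.imwrite('pics/top2.png',grab_frame('top'))
cv2.imwrite('pics/g3.png',cv2.resize(s[120:340,340:560],(600,600)))
E
```

```text
lin [-0.635 -1.384 -0.177] ang [ 0.001  0.002 -0.367]
t 13.6333 [0.4835 0.3019 0.3251] [-0.54  0.61 -0.14  1.33  0.09  1.2   0.51] w 0.032367036391586286 g 60.728326995660225 F [ 0.7 -0.1 -2.6]
```

View pics/g3.png

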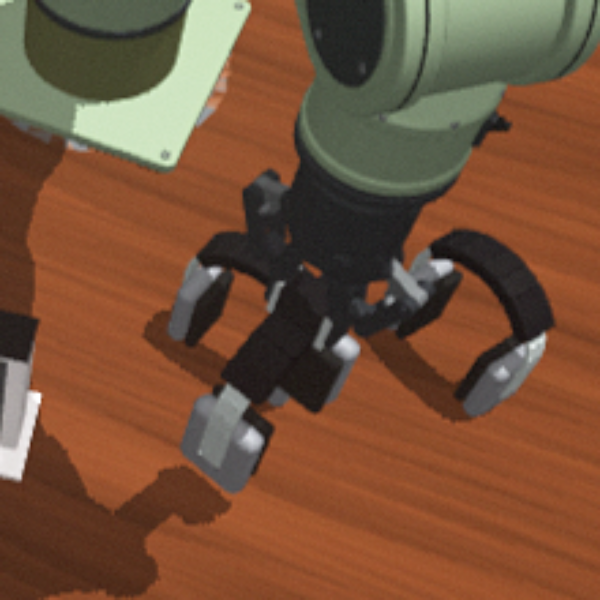

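The defenders are held level by the crown and the look-alikes are undisturbed. Now I carry them over the bar.

>>> apply_moves(linear=[[0,0,-0.05],[-0.02,-0.04,-0.1],[-0.05,-0.11,-0.15],[-0.09,-0.2,-0.19],[-0.13,-0.29,-0.2],[-0.17,-0.38,-0.2],[-0.21,-0.47,-0.2],[-0.25,-0.55,-0.2],[-0.28,-0.62,-0.2],[-0.31,-0.68,-0.2]], angular=[[0,0,0],[0,0,0],[0,0,0],[0,0,0],[0,0,0],[0,0,0],[0,0,0],[0,0,0],[0,0,0],[0,0,0]])

```text
time: 14.57
eef_pos: [0.4922, 0.1497, 0.3625]
tcp_rot: [[-0.933, 0.359, -0.0], [0.359, 0.933, -0.001], [-0.0, -0.001, -1.0]]
wrist_force: [-0.3, 0.8, -2.7]
width: 0.0326
grip_force: 60.7
```

```bash
python3 go.py .502 -.002 .36 1.76
```

```text
lin [-0.318 -0.69   0.013] ang [-0.001  0.    -0.371]
t 14.5667 [0.4922 0.1497 0.3625] [-0.28  0.49 -0.14  1.45  0.07  1.22  0.77] w 0.03262103633903467 g 60.6573064586818 F [-0.3  0.8 -2.7]
```

>>> apply_moves(linear=[[-0.03,-0.08,0],[-0.07,-0.16,0],[-0.12,-0.25,0],[-0.16,-0.34,0],[-0.2,-0.43,0],[-0.24,-0.52,0],[-0.27,-0.6,0],[-0.3,-0.65,0],[-0.32,-0.69,0],[-0.32,-0.69,0]], angular=[[0,0,-0.04],[0,0,-0.09],[0,0,-0.14],[0,0,-0.19],[0,0,-0.24],[0,0,-0.29],[0,0,-0.33],[0,0,-0.36],[0,0,-0.37],[0,0,-0.37]])

```text
time: 15.4
eef_pos: [0.5024, -0.0025, 0.3624]
tcp_rot: [[-0.983, -0.185, -0.0], [-0.185, 0.983, -0.001], [0.001, -0.001, -1.0]]
wrist_force: [0.7, -0.9, -2.3]
width: 0.0326
grip_force: 60.7
```

```bash
python3 go.py .502 -.002 .20 1.76; python3 - <<'E'
from h import *
s=grab_frame('scene');cv2.imwrite('pics/scene3.png',s)
cv2.imwrite('pics/g4.png',cv2.resize(s[130:310,240:420],(600,600)))
E
```

```text
lin [0.001 0.004 0.812] ang [-0.001 -0.    -0.002]
t 15.4 [ 0.5024 -0.0025  0.3624] [ 0.1   0.47 -0.29  1.48  0.14  1.21  1.56] w 0.03263318171994149 g 60.670597474998345 F [ 0.7 -0.9 -2.3]
```

View pics/g4.png

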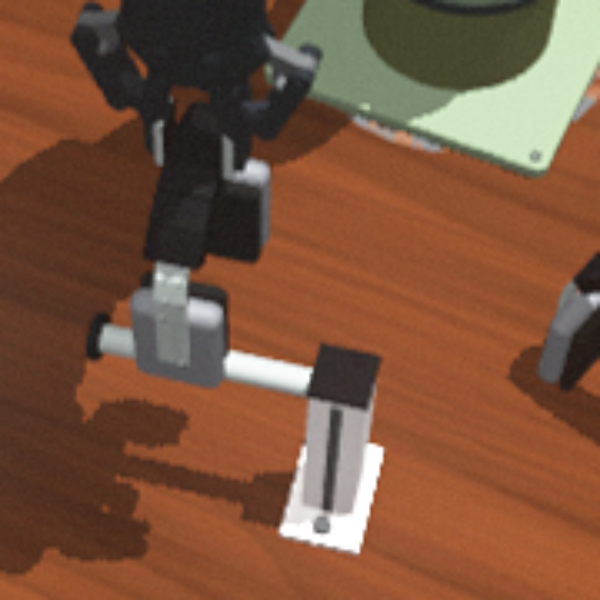

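The band is above the mid-bar with its cups straddling it. I lower slowly.

>>> apply_moves(linear=[[0,0,0.06],[0,0,0.13],[0,0,0.22],[0,0,0.32],[0,0,0.42],[0,0,0.52],[0,0,0.62],[0,0,0.71],[0,0,0.78],[0,0,0.82]], angular=[[0,0,0],[0,0,0],[0,0,0],[0,0,0],[0,0,0],[0,0,0],[0,0,0],[0,0,0],[0,0,0],[0,0,0]])

```text
time: 16.28
eef_pos: [0.5021, 0.0009, 0.1971]
tcp_rot: [[-0.982, -0.188, -0.002], [-0.188, 0.982, -0.0], [0.002, 0.0, -1.0]]
wrist_force: [0.1, -0.4, -2.8]
width: 0.0325
grip_force: 60.6
```

>>> apply_moves(linear=[[0,0,0.02],[0,0,0.04],[0,0,0.06],[0,0,0.08],[0,0,0.1],[0,0,0.12],[0,0,0.14],[0,0,0.155],[0,0,0.165],[0,0,0.165]], angular=[[0,0,0],[0,0,0],[0,0,0],[0,0,0],[0,0,0],[0,0,0],[0,0,0],[0,0,0],[0,0,0],[0,0,0]])

```text
time: 17.12
eef_pos: [0.5027, 0.0007, 0.1649]
tcp_rot: [[-0.982, -0.188, -0.001], [-0.188, 0.982, -0.0], [0.001, -0.0, -1.0]]
wrist_force: [0.1, -0.4, -2.9]
width: 0.0322
grip_force: 60.6
```

Weight still on the hand; creep down a few millimetres.

>>> apply_moves(linear=[[0,0,0.003],[0,0,0.006],[0,0,0.009],[0,0,0.012],[0,0,0.015],[0,0,0.015],[0,0,0.015],[0,0,0.015],[0,0,0.015],[0,0,0.015]], angular=[[0,0,0],[0,0,0],[0,0,0],[0,0,0],[0,0,0],[0,0,0],[0,0,0],[0,0,0],[0,0,0],[0,0,0]])

```text
time: 17.95
eef_pos: [0.5029, 0.0007, 0.1626]
tcp_rot: [[-0.982, -0.188, 0.0], [-0.188, 0.982, -0.0], [-0.0, -0.0, -1.0]]
wrist_force: [-2.0, -0.1, 5.8]
width: 0.0324
grip_force: 61.6
```

The band is in contact with the bar, with 5.8 N upward on the wrist. I release, then rise.

>>> apply_moves(linear=[[0,0,0],[0,0,0],[0,0,0],[0,0,0],[0,0,0],[0,0,0],[0,0,0],[0,0,0],[0,0,0],[0,0,0]], angular=[[0,0,0],[0,0,0],[0,0,0],[0,0,0],[0,0,0],[0,0,0],[0,0,0],[0,0,0],[0,0,0],[0,0,0]], hand=1)

```text
time: 18.78
eef_pos: [0.5028, 0.0007, 0.1623]
tcp_rot: [[-0.982, -0.188, -0.0], [-0.188, 0.982, -0.0], [0.0, -0.0, -1.0]]
wrist_force: [-0.1, -1.3, -0.2]
width: 0.0853
grip_force: 0.0
```

>>> apply_moves(linear=[[0,0,-0.04],[0,0,-0.1],[0,0,-0.18],[0,0,-0.28],[0,0,-0.4],[0,0,-0.52],[0,0,-0.64],[0,0,-0.74],[0,0,-0.8],[0,0,-0.8]], angular=[[0,0,0],[0,0,0],[0,0,0],[0,0,0],[0,0,0],[0,0,0],[0,0,0],[0,0,0],[0,0,0],[0,0,0]])

```text
time: 19.62
eef_pos: [0.5033, 0.0008, 0.3251]
tcp_rot: [[-0.982, -0.188, 0.004], [-0.188, 0.982, 0.0], [-0.004, -0.001, -1.0]]
wrist_force: [0.7, 0.7, 0.0]
width: 0.0855
grip_force: 0.0
```

>>> apply_moves(linear=[[0,0,0],[0,0,0],[0,0,0],[0,0,0],[0,0,0],[0,0,0],[0,0,0],[0,0,0],[0,0,0],[0,0,0]], angular=[[0,0,0],[0,0,0],[0,0,0],[0,0,0],[0,0,0],[0,0,0],[0,0,0],[0,0,0],[0,0,0],[0,0,0]])

```text
time: 20.45
eef_pos: [0.5028, 0.0007, 0.3223]
tcp_rot: [[-0.982, -0.188, -0.0], [-0.188, 0.982, -0.0], [0.0, -0.0, -1.0]]
wrist_force: [-0.2, -0.1, -0.8]
width: 0.0852
grip_force: 0.0
```

```bash
python3 - <<'E'
from h import *
s=grab_frame('scene')
for _ in range(10): e=grab_frame('scene')
print('diff',cv2.absdiff(s,e)[180:310,240:400].mean(), read_state()['time'])
cv2.imwrite('pics/g5.png',cv2.resize(e[150:310,150:390],(780,520)))
E
```

```text
diff 2.2814102564102563 21.0
```

View pics/g5.png

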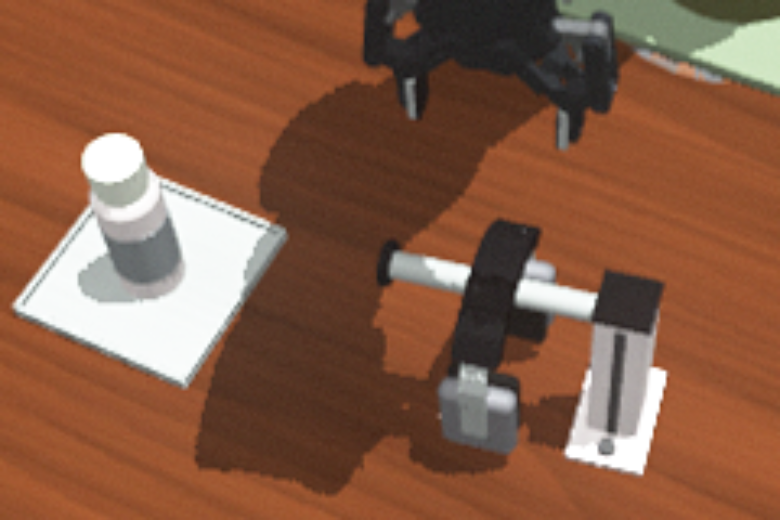

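The defenders hang across the mid-bar, clear of the gripper, and the can is upright in the tray. I let any swing die down, then check and hand in.

>>> apply_moves(linear=[[0,0,0],[0,0,0],[0,0,0],[0,0,0],[0,0,0],[0,0,0],[0,0,0],[0,0,0],[0,0,0],[0,0,0]], angular=[[0,0,0],[0,0,0],[0,0,0],[0,0,0],[0,0,0],[0,0,0],[0,0,0],[0,0,0],[0,0,0],[0,0,0]])

```text
time: 21.83
eef_pos: [0.5029, 0.0007, 0.3223]
tcp_rot: [[-0.982, -0.188, 0.0], [-0.188, 0.982, -0.0], [0.0, -0.0, -1.0]]
wrist_force: [-0.4, 0.6, 0.6]
width: 0.0854
grip_force: 0.0
```

>>> apply_moves(linear=[[0,0,0],[0,0,0],[0,0,0],[0,0,0],[0,0,0],[0,0,0],[0,0,0],[0,0,0],[0,0,0],[0,0,0]], angular=[[0,0,0],[0,0,0],[0,0,0],[0,0,0],[0,0,0],[0,0,0],[0,0,0],[0,0,0],[0,0,0],[0,0,0]])

```text
time: 22.67
eef_pos: [0.5029, 0.0007, 0.3223]
tcp_rot: [[-0.982, -0.188, -0.0], [-0.188, 0.982, -0.0], [0.0, -0.0, -1.0]]
wrist_force: [-1.0, -1.6, -0.7]
width: 0.0856
grip_force: 0.0
```

>>> apply_moves(linear=[[0,0,0],[0,0,0],[0,0,0],[0,0,0],[0,0,0],[0,0,0],[0,0,0],[0,0,0],[0,0,0],[0,0,0]], angular=[[0,0,0],[0,0,0],[0,0,0],[0,0,0],[0,0,0],[0,0,0],[0,0,0],[0,0,0],[0,0,0],[0,0,0]])

```text
time: 23.5
eef_pos: [0.5029, 0.0007, 0.3223]
tcp_rot: [[-0.982, -0.188, -0.0], [-0.188, 0.982, -0.0], [0.0, -0.0, -1.0]]
wrist_force: [0.1, -0.7, 0.4]
width: 0.0853
grip_force: 0.0
```

```bash
python3 - <<'E'
from h import *
f=[grab_frame('scene') for _ in range(12)]
d=[round(cv2.absdiff(f[0],x)[215:295,280:330].mean(),2) for x in f]; b=[round(cv2.absdiff(f[0],x)[350:430,100:150].mean(),2) for x in f]
print('defenders',d,'static',b)
E
```

```text
defenders [np.float64(0.0), np.float64(2.22), np.float64(2.24), np.float64(2.25), np.float64(2.22), np.float64(2.23), np.float64(2.21), np.float64(2.26), np.float64(2.25), np.float64(2.24), np.float64(2.29), np.float64(2.23)] static [np.float64(0.0), np.float64(2.15), np.float64(2.14), np.float64(2.11), np.float64(2.12), np.float64(2.13), np.float64(2.12), np.float64(2.11), np.float64(2.13), np.float64(2.13), np.float64(2.16), np.float64(2.08)]
```

The changes between frames are only image noise, so the defenders are at rest.

```bash
python3 -c "
from cell import *
print(hand_in())"
```

```text
the job is handed in; nothing more can be done
None
```

I handed the job in at about 24 s: the can stands upright in the drip tray, the farthest ear defenders hang at rest across the middle of the bar, and the arm never went near the mallet; the hand-in returned no verdict.

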